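# Feed one vial cap and set it on the round marker

### The job

Feed out a single vial cap: press the plunger of the cap feeder all the way down once and let it come up again, so that just one black cap slides out onto the bench. Then nudge that cap across the bench with the fingertips until it lies flat wholly on the round white marker (not the square one), without lifting it. Leave everything else where it stands and the other caps in the feeder.

Things in the scene. Friction and masses are not known exactly. Their poses are not given: they have to be found in the camera images.
- feeder: Cap feeder, fixed to the bench. Origin on the bench under the axis of its clear magazine (48 mm wide, 46 high, front at own x = -24 mm with a 19 mm high outlet slot); z up; caps come out towards its own -x. Behind, own x = +18 to +145 mm, is a white housing 52 mm wide, 40 high (steel foot strips 5 mm high make it 74 mm wide at the bench), with the plunger on top at own x = +65 mm.
- outlet (a point): Point on the bench in front of the slot, at the feeder's own x = -98 mm, y = 0: here the cap's centre lies after a full press. Pressing drives a flat shuttle (24 mm wide, 12 high) out of the slot, 3.1 mm per mm pressed, which pushes the lowest cap out. As the plunger rises the shuttle goes back, the cap stays and the next cap drops into place.
- plunger (a joint): Plunger of the feeder: 0 m up, 0.032 m fully down (hard stop). A spring brings it back up by itself: about 2.5 N at the top and 8 N at the bottom, plus damping of about 40 N per m/s. Press at 0.05 m/s or slower.
- plunger_top (a point): Centre of the plunger's flat grey round head, at its top face: 92 mm above the bench when up, 60 mm when fully down. The head is 34 mm in diameter.
- cap_low: The lowest black cap in the magazine, the one that comes out: a disc 32 mm in diameter, 14 mm high, 20 g. Origin at the centre of its underside, z up. It stands on the bench itself (there is no floor in the magazine), so it slides out without a step.
- cap_mid: The second cap of the stack, alike; it must stay in the magazine.
- cap_top: The third cap of the stack, alike; it must stay in the magazine.
- marker_round: Round white marker, 100 mm in diameter, a thin film stuck on the bench with no edge to bump against (caps slide over it freely). Origin at its centre on the bench. It lies to the left or the right of the feeder's outlet.
- marker_square: Square white marker of 90 mm, the same film, on the other side; not the one wanted. Origin at its centre.
- vial_near: Small loose amber glass vial with a black cap, 25 mm in diameter, 46 mm high, standing between robot and feeder. Origin at the centre of its underside. Bystander.
- vial_side: A second vial, alike, to the robot's right. Bystander.
- flask: Loose volumetric flask, 72 mm in diameter, 180 mm high with white stopper, right of the feeder. Origin under its centre. Bystander.
- amber_bottle: Loose amber bottle, 60 mm in diameter, 130 mm high, blue cap, left behind. Origin under its centre. Bystander.
- beaker: Loose glass beaker, 64 mm in diameter, 75 mm high, to the left. Origin under its centre. Bystander.
- spatula: Loose flat steel lab spatula, 150 mm long, 8 to 16 wide and 4 thick, lying left of the feeder. Origin near its middle on the bench, its length along its own x. Bystander.
- tip_box: Loose blue box of pipette tips, 85 by 120 mm and 78 mm high, to the right. Origin under its centre. Bystander.

How it is judged:
On the way, in this order (a step that is already met when the one before it is completed fails the run):
1. the plunger is pressed fully down (28 of its 32 mm or more) and the lowest cap is out on the bench (value of joint plunger above 0.028 m and x of cap_low in the frame of feeder below -0.075 m).
2. the plunger is let up again (value of joint plunger below 0.004 m), for 0.1 s.
3. the cap lies on the round marker (horizontal distance between cap_low and marker_round below 0.036 m and linear speed of cap_low below 0.02 m/s), for 0.2 s.
At the end, for the whole second after the job is handed in: The ejected cap lies flat and still with its centre within 36 mm of the round marker's centre, the plunger is up (within 4 mm), and the other two caps are in the magazine (within 20 mm of its axis) (all of step 3 and height (world z) of cap_low below 0.004 m and angle between cap_low's own z axis and vertical below 0.15 rad and value of joint plunger below 0.004 m and horizontal distance between each of cap_mid, cap_top and feeder below 0.02 m); the robot touches nothing.
It fails at once if a second cap leaves the magazine (horizontal distance between any of cap_mid, cap_top and feeder above 0.025 m).
It fails at once if the cap is lifted, or tipped over (height (world z) of cap_low above 0.008 m or angle between cap_low's own z axis and vertical above 0.7 rad).
It fails at once if a bystander (vial, flask, bottle, beaker, spatula or tip box) is moved more than 3 cm (distance of any of vial_near, vial_side, flask, amber_bottle, beaker, spatula, tip_box from where it was at the start of the episode above 0.03 m).
It fails at once if a bystander is tipped over (angle between any of vial_near, vial_side, flask, amber_bottle, beaker, spatula, tip_box's own z axis and vertical above 0.5 rad).
It also fails if it takes over 67 s, if anything falls off the work surface, if the arm or the gripper's body presses on something with over 40 N, if the wrist force passes 120 N, or if a joint passes its speed limit or range.

### The arm

A 6-joint arm with a two-finger parallel gripper is mounted at the origin on the work surface. World frame = base frame: x ahead of the robot, y to its left, z up, the work surface at z = 0. Lengths are in m, angles in rad, forces in N, time in s.
With the tool pointing down it reaches from about 0.275 to 0.825 m from the base axis. Payload 4.9 kg.
Tool frame: the origin (TCP) lies midway between the tips of the shut fingers; the grasp point (between the pads) lies 19 mm behind it (bot.grip_depth is the distance from the TCP to the grasp point, in m); y points along the fingers, x is the direction in which the jaws open and shut, and the axes are right-handed (so a half turn about y gives the same grasp; the last joint's range is limited). The gripper opens to 85 mm and grips with 20 to 120 N. Pads are 22 mm wide; open, the fingers measure 114 mm over their backs; the gripper's body (76 mm by 85 mm) begins 54 mm behind the grasp point. The pads swing forward as they close: fully open they stand 13 mm farther back than shut.
Start: joints at [1.129, 0.326, -0.193, 1.052, 0, 1.437], TCP at [0.167, 0.524, 0.231] pointing down, gripper open.
Joint ranges: [-2.65, 2.65], [-0.97, 1.79], [-1.3, 1.35], [-1.93, 2.1], [-1.47, 1.37], [-3.14, 3.14]. Speed limits (rad/s): [2.57, 2.57, 3.14, 3.14, 3.14, 3.14].

### API

Orientations are given as a unit quaternion [w, x, y, z].
In Python, from cell import bot gives the robot as it stands. Calls block until the motion is done:
- bot.move_pose(position, orientation): joint-space move of the TCP to a pose.
- bot.move_linear(position, speed=0.15, rotation=None, until_force=None): straight line of the TCP; rotation=None keeps the orientation; speed is the mean speed in m/s. With until_force (N) it stops when the force on the tool has changed by that much, and returns True; else False.
- bot.goto_joints(angles): joint-space move.
- bot.set_gripper(opening, grasp_force=None): opening from 0.0 (shut) to 1.0 (fully open); grasp_force is the grip in N (None keeps the last); returns when the fingers have stopped.
- bot.wait(seconds).
- bot.solve_ik(position, orientation): joint angles nearest the present ones, or None.
- bot.camera(name): name is "side" or "top"; returns the picture (480x640x3 uint8, red, green, blue); there is no depth.
- bot.calibration(name): a dict with "mtx" (3x3 intrinsics, pixels), "k1" (the pictures are not rectified: a ray, as slopes to the right and down, at radius r is drawn at 1 + k1 r^2 times it, then the intrinsics apply), "extrinsics" (4x4, takes a point from world to camera coordinates). Camera axes: x right, y down, z forward; pixel columns grow to the right and rows downward; lengths in m; the calibration is good to about 2 mm. A picture is of the moment at which its call begins. calibration takes no time and is no camera call.
A pose or a line that the arm cannot do raises bot.PlanningError and nothing moves.
- bot.close_job(): hands the job in, once; it reports no verdict.
Trained networks look in the newest picture that a camera, given by its name, has taken for a name from the list of things; names that differ only in an ending like _2 or _b are one class to them, and where a whole thing is asked for, a point or a joint stands for the part that bears it (a point fixed in the world has none). Each returns a list of dicts, best first, with "confidence" (0 to 1); they miss things now and then, are a little off and sometimes report something else, mostly with a low value. They report only what shows in the picture. A call takes as long as a camera call.
- bot.search_frame(camera, thing): "bbox" ([left, top, width, height] in pixels, round what is visible of it).
Readings, each from a call of its own:
- bot.read_clock(): time.
- bot.read_joint_positions(): joint angles.
- bot.read_joint_vel(): joint speeds.
- bot.read_joint_efforts(): joint torques, N m.
- bot.read_position(): TCP position.
- bot.read_tool_rot(): TCP orientation.
- bot.read_ft_force(): force on the tool from outside, world axes, zero at the start.
- bot.read_moment(): the same for the moment, N m.
- bot.read_gripper_width(): opening from 0.0 (shut) to 1.0 (fully open).
Only numpy, scipy, OpenCV 4.12 (cv2) and the standard library are available. Lean on these libraries where they do the work, as an engineer would, in place of code of your own. Each camera call takes 0.05 s, during which the arm holds its last target.

## Working session

There is one attempt and no reset: what is moved stays moved. The work goes in short steps, each a Python script; the robot and the scene stay as the last script left them, time stands still between calls to the robot, and variables do not carry over. Pictures are saved under pics/ and viewed, and the job is handed in when it is done.

```bash
mkdir -p pics; ls; python3 - <<'E'
from cell import bot
import cv2
for n in ("top","side"):
    im=bot.camera(n); cv2.imwrite(f"pics/{n}0.png",im[:,:,::-1])
    c=bot.calibration(n); print(n,c)
for t in ["feeder","plunger","marker_round","marker_square","cap_low","vial_near","spatula","flask","beaker","tip_box","amber_bottle"]:
    for n in ("top","side"):
        r=bot.search_frame(n,t); print(t,n,[( [round(v) for v in d['bbox']],round(d['confidence'],2)) for d in r[:3]])
print(bot.read_clock(), bot.read_tool_rot())
E
```

```text
pics
top {'mtx': array([[523.48798504,   0.        , 315.40196402],
       [  0.        , 523.48798504, 243.20141549],
       [  0.        ,   0.        ,   1.        ]]), 'k1': -0.0697256459804056, 'extrinsics': array([[ 0.00750163, -0.99995613, -0.00560871,  0.01992246],
       [-0.98437335, -0.00639767, -0.17597778,  0.56543473],
       [ 0.17593418,  0.00684119, -0.98437816,  1.02314441],
       [ 0.        ,  0.        ,  0.        ,  1.        ]])}
side {'mtx': array([[471.97355922,   0.        , 320.76028102],
       [  0.        , 471.97355922, 242.55199499],
       [  0.        ,   0.        ,   1.        ]]), 'k1': -0.07166412573861507, 'extrinsics': array([[ 0.99796773, -0.06360997,  0.00376579, -0.58178289],
       [-0.03843668, -0.64805737, -0.76062098,  0.09326564],
       [ 0.05082353,  0.75893045, -0.64918529,  1.02144592],
       [ 0.        ,  0.        ,  0.        ,  1.        ]])}
feeder top [([326, 149, 36, 75], 0.73), ([162, 145, 37, 39], 0.2)]
feeder side [([337, 251, 81, 47], 0.76)]
plunger top [([337, 163, 18, 20], 0.81)]
plunger side [([374, 247, 14, 24], 0
[... 248 characters left out ...]
, 46], 0.63), ([224, 152, 10, 66], 0.54)]
cap_low side []
vial_near top [([300, 333, 13, 11], 0.6), ([327, 148, 35, 76], 0.24)]
vial_near side [([221, 245, 12, 24], 0.46)]
spatula top [([332, 204, 16, 17], 0.71), ([223, 149, 13, 69], 0.59)]
spatula side [([358, 213, 35, 3], 0.6)]
flask top []
flask side [([376, 282, 40, 86], 0.74)]
beaker top [([114, 229, 42, 32], 0.78)]
beaker side [([290, 151, 24, 32], 0.97)]
tip_box top [([476, 196, 69, 49], 0.95)]
tip_box side [([331, 384, 63, 90], 0.59)]
amber_bottle top [([208, 257, 48, 49], 0.64), ([162, 147, 37, 37], 0.61)]
amber_bottle side [([357, 149, 25, 51], 0.76), ([262, 419, 12, 27], 0.49)]
1.2 [-0.57073226  0.57076007  0.41741788 -0.41744454]
```

View pics/top0.png

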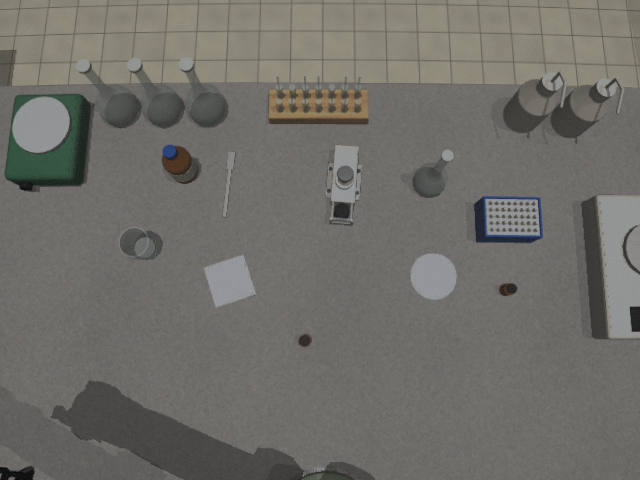

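View pics/side0.png

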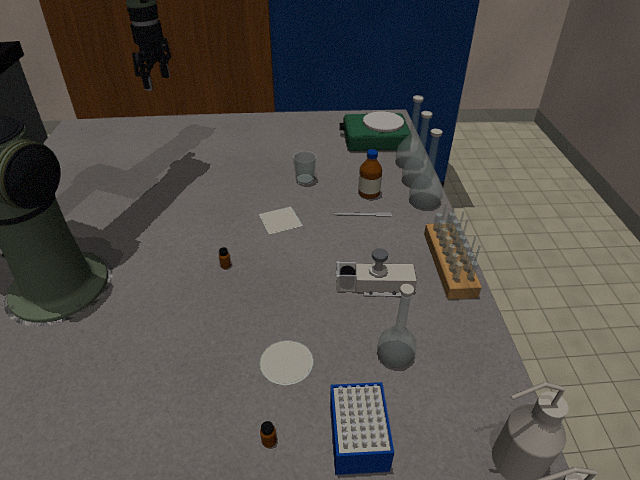

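The top view shows the feeder at about (343,185) with its outlet toward the robot. The plunger head is at (345,174), the round marker at (433,276) on the right, and the near vial at (305,341). Next I'll compute positions and zoom in on the feeder.

```bash
cat > h.py <<'E'
import numpy as np, cv2
from cell import bot
def project(n,P):
    c=bot.calibration(n);E=c['extrinsics'];P=np.atleast_2d(P)
    q=P@E[:3,:3].T+E[:3,3]; s=q[:,:2]/q[:,2:]
    s=s*(1+c['k1']*(s**2).sum(1,keepdims=True)); M=c['mtx']
    return s@M[:2,:2].T+M[:2,2]
def unproj(n,uv,z=0.):
    c=bot.calibration(n);E=c['extrinsics']
    d=cv2.undistortPoints(np.array(uv,float).reshape(-1,1,2),c['mtx'],np.array([c['k1'],0,0,0.]))[:,0]
    R=E[:3,:3];C=-R.T@E[:3,3]
    r=np.c_[d,np.ones(len(d))]@R
    return C+r*((z-C[2])/r[:,2])[:,None]
E
python3 - <<'E'
from h import *
np.set_printoptions(precision=4,suppress=True)
t=cv2.imread('pics/top0.png'); s=cv2.imread('pics/side0.png')
cv2.imwrite('pics/topz.png',cv2.resize(t[135:235,290:400],None,fx=6,fy=6,interpolation=cv2.INTER_CUBIC)[:600])
cv2.imwrite('pics/sidez.png',cv2.resize(s[235:310,325:430],None,fx=7,fy=7,interpolation=cv2.INTER_CUBIC))
# marker by threshold
for im,n,b in ((t,'top',(405,250,60,55)),(s,'side',(252,335,66,55))):
    x,y,w,h=b; g=cv2.cvtColor(im[y:y+h,x:x+w],cv2.COLOR_BGR2GRAY)
    th,m=cv2.threshold(g,0,255,cv2.THRESH_OTSU)
    ys,xs=np.nonzero(m); P=unproj(n,np.c_[xs+x,ys+y]); print(n,th,P.mean(0),np.ptp(P,axis=0))
print('plunger',unproj('top',[(345,174)],.092),unproj('side',[(380,253)],.092))
print('vials',unproj('top',[(305,341)],.046),unproj('top',[(511,288)],.046))
print('flask',unproj('side',[(397,357)],.02),unproj('top',[(447,156)],.18))
E
```

```text
top 130.0 [ 0.5051 -0.2271  0.    ] [0.0964 0.0968 0.    ]
side 123.0 [ 0.5037 -0.229   0.    ] [0.0976 0.097  0.    ]
plunger [[ 0.7001 -0.0351  0.092 ]] [[ 0.702  -0.0388  0.092 ]]
vials [[0.3675 0.0432 0.046 ]] [[ 0.4756 -0.3766  0.046 ]]
flask [[ 0.7071 -0.2448  0.02  ]] [[ 0.7087 -0.221   0.18  ]]
```

View pics/topz.png

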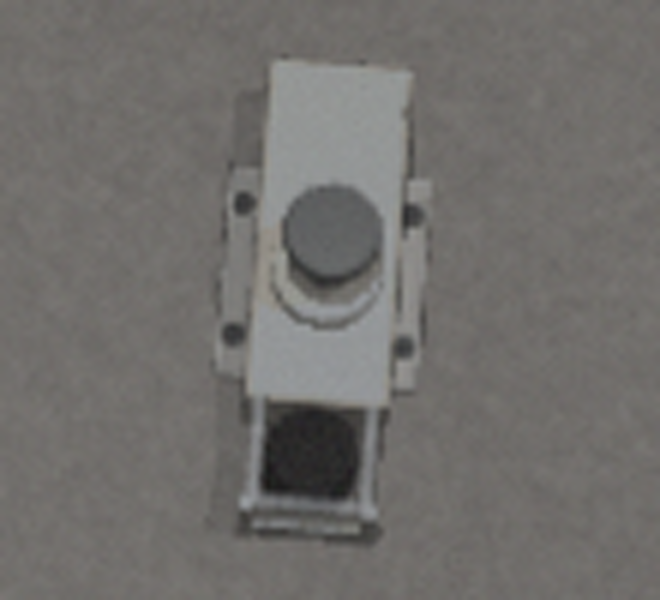

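View pics/sidez.png

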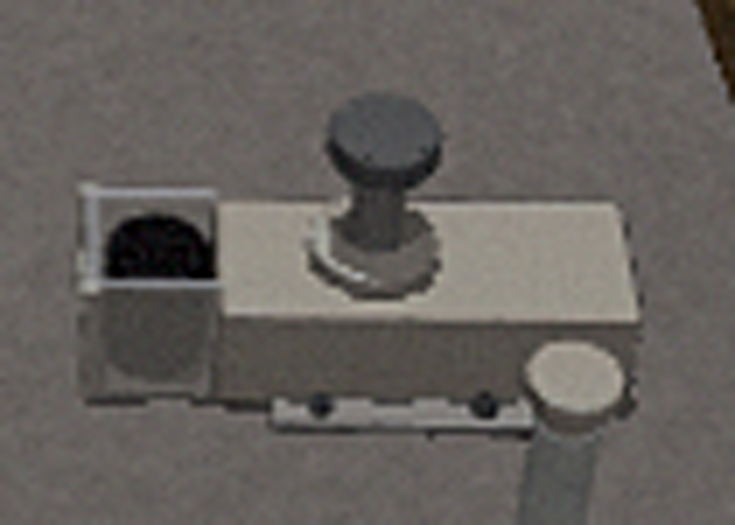

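```bash
python3 - <<'E'
from h import *
np.set_printoptions(precision=4,suppress=True)
o=np.array([290,135]); k=lambda L:(np.array(L)-2.5)/6+o
H=unproj('top',k([(272,62),(412,72),(388,405),(248,393)]),.04);print(H)
d=(H[0]+H[1]-H[2]-H[3])/2;print('len',np.linalg.norm(d),'yaw',np.arctan2(d[1],d[0]), 'w',np.linalg.norm(H[0]-H[1]))
a=np.arctan2(d[1],d[0]);u=np.array([np.cos(a),np.sin(a)])
print('org from housing',H.mean(0)[:2]-u*.0815)
p=unproj('top',k([(332,230)]),.092)[0];print('pl',p,'org',p[:2]-.065*u)
ks=(np.array([[384,134]])-3)/7+[325,235]; print('side pl',unproj('side',ks,.092))
c=unproj('top',k([(310,453)]),.042)[0];print('cap',c)
E
```

```text
[[ 0.7818 -0.0163  0.04  ]
 [ 0.7783 -0.0664  0.04  ]
 [ 0.6554 -0.057   0.04  ]
 [ 0.6594 -0.008   0.04  ]]
len 0.12299789108513261 yaw -0.07246656161425527 w 0.050197736882170045
org from housing [ 0.6374 -0.031 ]
pl [ 0.7024 -0.0349  0.092 ] org [ 0.6376 -0.0302]
side pl [[ 0.7005 -0.0409  0.092 ]]
cap [ 0.6374 -0.0296  0.042 ]
```

```bash
cat >> h.py <<'E'
from scipy.spatial.transform import Rotation as Ro
def q_down(ang):
    # tool y (along fingers) = -z world ; tool x (jaw) at angle ang in world xy
    x=np.array([np.cos(ang),np.sin(ang),0]);y=np.array([0,0,-1.]);z=np.cross(x,y)
    q=Ro.from_matrix(np.c_[x,y,z]).as_quat(); return [float(v) for v in (q[3],q[0],q[1],q[2])]
E
python3 - <<'E'
from h import *
np.set_printoptions(precision=3,suppress=True)
q=bot.read_tool_rot(); print(Ro.from_quat([q[1],q[2],q[3],q[0]]).as_matrix())
for a in np.arange(-180,180,30):
    q=q_down(np.radians(a))
    print(a,bot.solve_ik([.7015,-.037,.2],q),bot.solve_ik([.545,.03,.006],q))
E
```

```text
[[ 0.303 -0.    -0.953]
 [ 0.953 -0.     0.303]
 [-0.    -1.    -0.   ]]
-180 [-0.158  0.637  0.227  1.161  0.    -1.728] [-0.08   0.572 -0.465  0.533  0.    -1.651]
-150 [-0.158  0.637  0.227  1.161  0.    -2.252] [-0.08   0.572 -0.465  0.533  0.    -2.175]
-120 [-0.158  0.637  0.227  1.161  0.    -2.776] [-0.08   0.572 -0.465  0.533  0.    -2.698]
-90 [-0.158  0.637  0.227  1.161  0.     2.984] [-0.08   0.572 -0.465  0.533  0.     3.061]
-60 [-0.158  0.637  0.227  1.161  0.     2.46 ] [-0.08   0.572 -0.465  0.533  0.     2.538]
-30 [-0.158  0.637  0.227  1.161  0.     1.937] [-0.08   0.572 -0.465  0.533  0.     2.014]
0 [-0.158  0.637  0.227  1.161  0.     1.413] [-0.08   0.572 -0.465  0.533  0.     1.491]
30 [-0.158  0.637  0.227  1.161  0.     0.89 ] [-0.08   0.572 -0.465  0.533  0.     0.967]
60 [-0.158  0.637  0.227  1.161  0.     0.366] [-0.08   0.572 -0.465  0.533  0.     0.443]
90 [-0.158  0.637  0.227  1.161  0.    -0.158] [-0.08   0.572 -0.465  0.533  0.    -0.08 ]
120 [-0.158  0.637  0.227  1.161  0.    -0.681] [-0.08   0.572 -0.465  0.533  0.    -0.604]
150 [-0.158  0.637  0.227  1.161  0.    -1.205] [-0.08   0.572 -0.465  0.533  0.    -1.127]
```

```bash
python3 - <<'E'
from h import *
np.set_printoptions(precision=4,suppress=True)
q=q_down(0)
bot.set_gripper(0.0)
bot.move_pose([.7015,-.0370,.17],q)
bot.move_linear([.7015,-.0370,.105],speed=.08)
print(bot.read_position(),bot.read_clock())
cv2.imwrite('pics/pre_side.png',cv2.resize(bot.camera('side')[235-60:310,325-20:450,::-1],None,fx=5,fy=4.4))
cv2.imwrite('pics/pre_top.png',cv2.resize(bot.camera('top')[100:260,250:450,::-1],None,fx=3.7,fy=3.7))
E
```

```text
[ 0.702  -0.0371  0.1056] 5.675
```

View pics/pre_side.png

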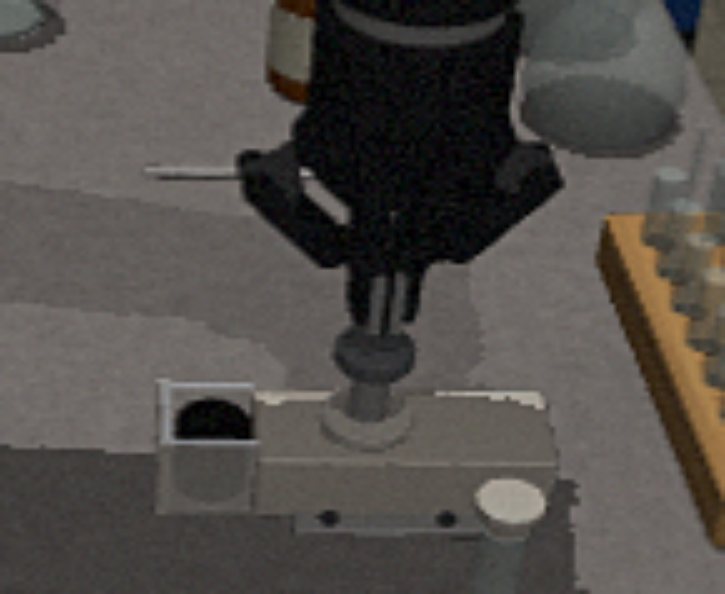

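View pics/pre_top.png

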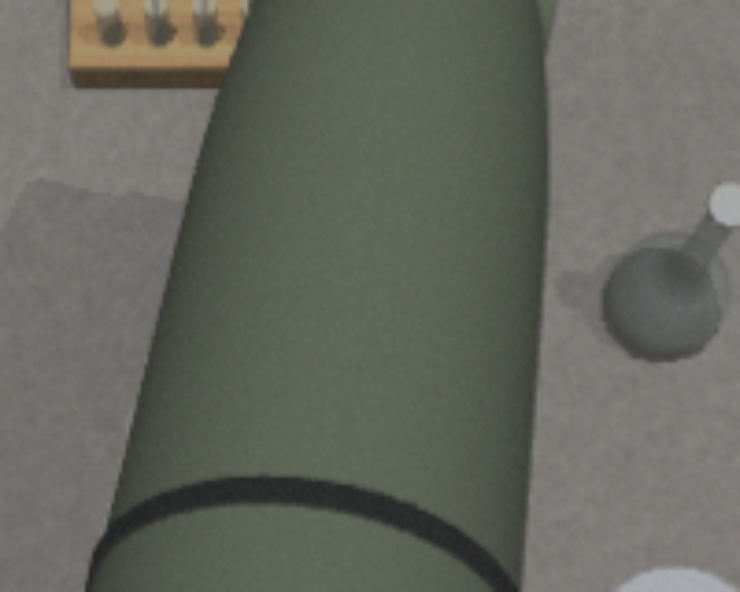

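```bash
python3 - <<'E'
from h import *
for P in ([.702,-.037,.1056],[.7015,-.037,.092]):
    p=project('side',[P])[0]; print(p,(p-[305,175])*[5,4.4])
E
```

```text
[380.41547692 247.43057712] [377.07738458 318.69453932]
[379.60649011 252.42684127] [373.03245056 340.67810157]
```

```bash
python3 - <<'E'
from h import *
im=bot.camera('side')[225:275,350:415,::-1].astype(float)
im=np.clip(im*1.8+20,0,255).astype('uint8')
cv2.imwrite('pics/z1.png',cv2.resize(im,None,fx=12,fy=12,interpolation=cv2.INTER_NEAREST))
E
```

```text
(no output)
```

View pics/z1.png

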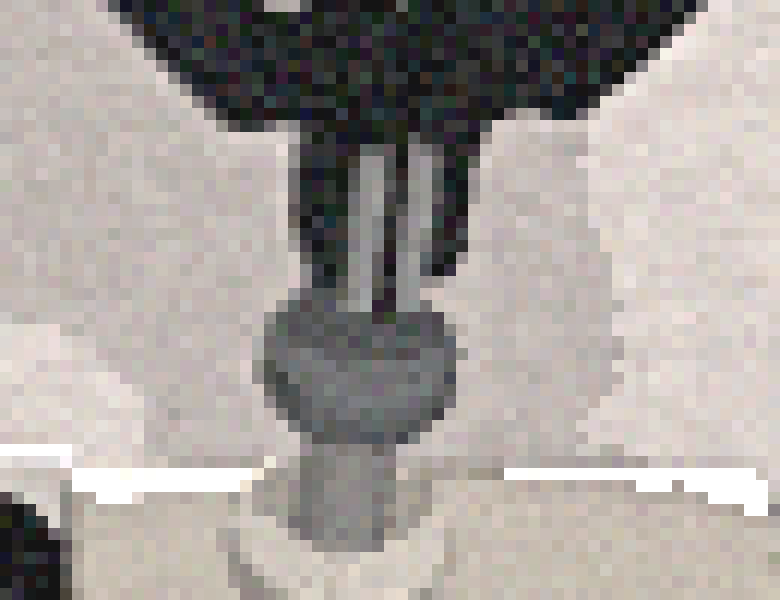

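```bash
python3 - <<'E'
from h import *
np.set_printoptions(precision=4,suppress=True)
bot.move_linear([.6985,-.0370,.100],speed=.03)
r=bot.move_linear([.6985,-.0370,.056],speed=.02,until_force=22)
print(r,bot.read_position(),bot.read_ft_force(),bot.read_clock())
bot.wait(.3); print(bot.read_position(),bot.read_ft_force())
cv2.imwrite('pics/dn.png',cv2.resize(bot.camera('side')[195:315,260:430,::-1],None,fx=4.6,fy=4.6))
E
```

```text
True [ 0.6986 -0.037   0.0605] [-1.3977  1.3433  8.1514] 8.1333
[ 0.6986 -0.037   0.0607] [-2.3154 -0.7048  7.2469]
```

View pics/dn.png

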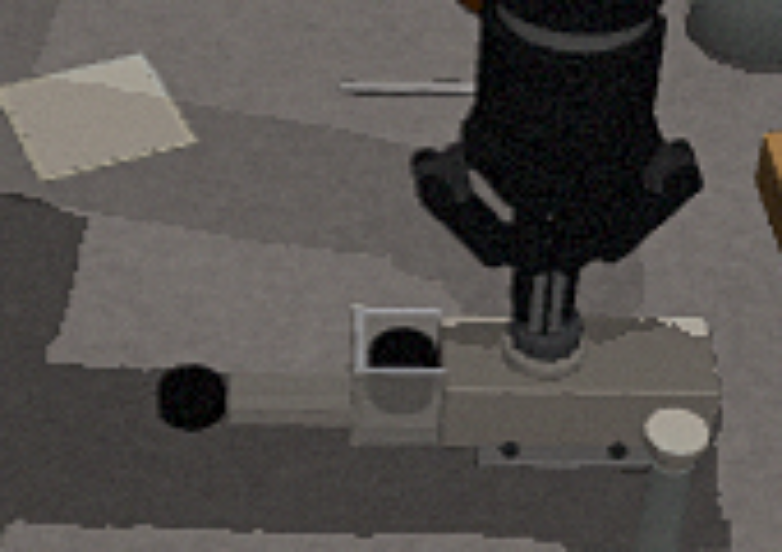

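The cap is out at about (302,281) in the side view, with the plunger at its stop. I'll release it slowly.

```bash
python3 - <<'E'
from h import *
np.set_printoptions(precision=4,suppress=True)
bot.move_linear([.6985,-.0370,.105],speed=.035)
bot.wait(.3)
bot.move_linear([.6985,-.0370,.17],speed=.12)
bot.set_gripper(0.2)
bot.move_pose([.56,.12,.17],q_down(0))
im=bot.camera('top'); cv2.imwrite('pics/t2.png',cv2.resize(im[150:350,220:480,::-1],None,fx=3,fy=3))
s=bot.camera('side'); cv2.imwrite('pics/s2.png',cv2.resize(s[190:390,220:430,::-1],None,fx=3,fy=3))
print(bot.read_clock(),bot.read_gripper_width(),[ (d['bbox'],d['confidence']) for d in bot.search_frame('top','cap_low')],[ (d['bbox'],d['confidence']) for d in bot.search_frame('side','cap_low')])
E
```

```text
12.1917 0.19957782735747714 [([328.4, 251.8, 18.6, 13.7], 0.69)] [([294.3, 276.8, 12.5, 11.4], 0.71), ([358.1, 150.4, 20.4, 50.3], 0.52), ([257.8, 341.2, 53.7, 40.8], 0.38)]
```

View pics/t2.png

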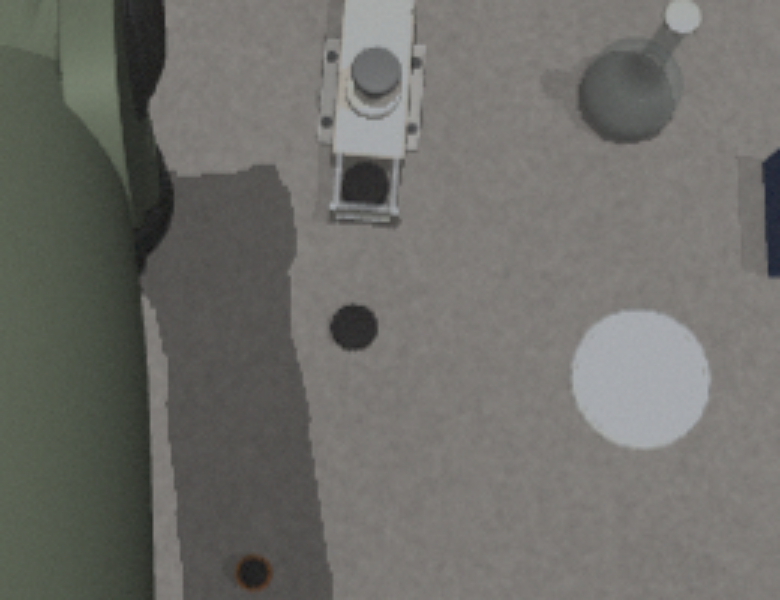

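View pics/s2.png

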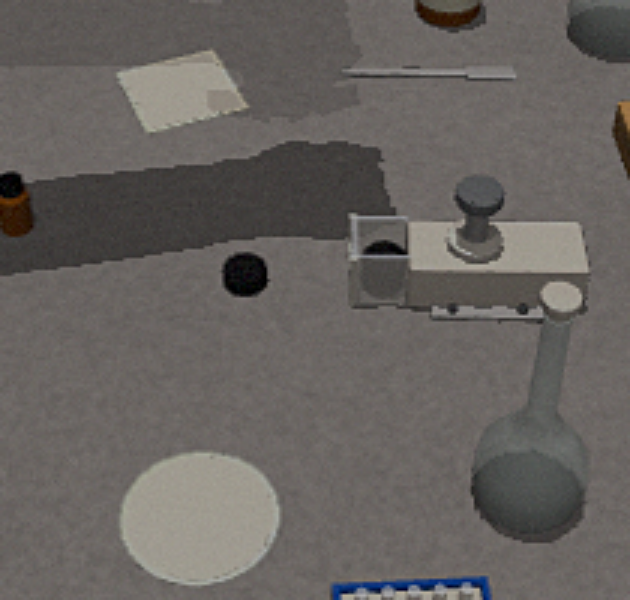

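The plunger is up and one cap lies on the bench at about (338,259) in the top view, with the remaining caps in the magazine. Next comes the push.

```bash
cat >> h.py <<'E'
def cap_at(guess_uv,n='top',r=16):
    im=bot.camera(n); u,v=[int(round(a)) for a in guess_uv]
    g=im[v-r:v+r,u-r:u+r].mean(2); m=g<60
    k,l,st,ce=cv2.connectedComponentsWithStats(m.astype('uint8'))
    i=1+np.argmax(st[1:,4]); return unproj(n,[ce[i]+[u-r,v-r]],.011)[0],st[i],im
E
python3 - <<'E'
from h import *
np.set_printoptions(precision=4,suppress=True)
c,st,_=cap_at((338,259)); print(c,st)
cs,st,_=cap_at((301.7,281.5),'side'); print(cs,st)
m=np.array([.5045,-.228]); c=c[:2]; d=(m-c)/np.linalg.norm(m-c)
ang=np.arctan2(d[1],d[0])+np.pi/2   # jaw perp to push
q=q_down(ang); print(ang,d)
S=c-d*.05
print('ik',bot.solve_ik([*S,.006],q),bot.solve_ik([*(m-d*.02),.006],q))
np.save('plan.npy',np.r_[c,d,ang])
bot.move_pose([*S,.10],q)
bot.move_linear([*S,.008],speed=.08,until_force=8)
print(bot.read_position(),bot.read_ft_force(),bot.read_clock())
s=bot.camera('side'); cv2.imwrite('pics/s3.png',cv2.resize(s[190:390,220:430,::-1],None,fx=3,fy=3))
E
```

```text
[ 0.5395 -0.0227  0.011 ] [  8   9  15  14 171]
[ 0.5388 -0.03    0.011 ] [  8   8  16  15 186]
-0.16901381249450154 [-0.1682 -0.9858]
ik [-0.086   0.5759 -0.4575  0.5374  0.      1.6538] [-0.5237  0.5763 -0.4566  0.5379  0.      1.2161]
[0.5485 0.0266 0.0085] [-0.1515 -0.082  -0.6017] 14.2333
```

View pics/s3.png

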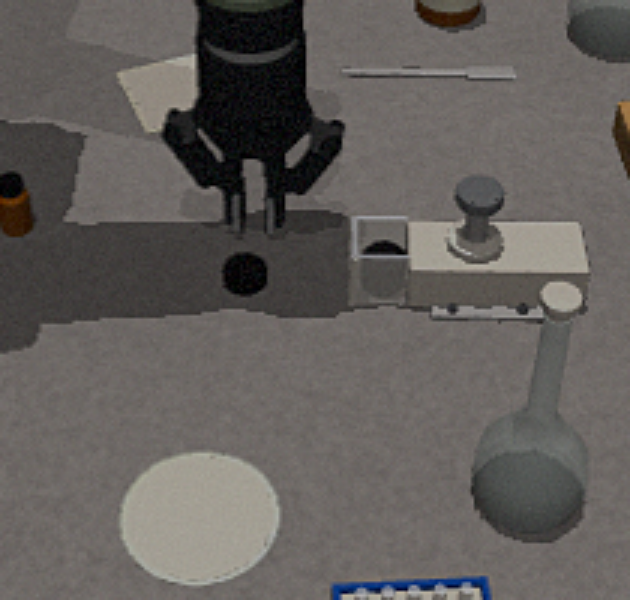

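```bash
python3 - <<'E'
from h import *
np.set_printoptions(precision=4,suppress=True)
p=np.load('plan.npy'); c=p[:2];d=p[2:4];m=np.array([.5045,-.228])
S=c-d*.05
bot.move_linear([*S,.0045],speed=.03,until_force=8)
print(bot.read_position(),bot.read_ft_force())
z=bot.read_position()[2]
bot.move_linear([*(c-d*.005),z],speed=.04)
s=bot.camera('side'); cv2.imwrite('pics/s4.png',cv2.resize(s[230:330,260:370,::-1],None,fx=6,fy=6))
print(bot.read_ft_force(),bot.read_clock())
E
```

```text
[0.5478 0.0266 0.0044] [-0.1014  0.2511 -0.9409]
[-0.2607  0.0653  0.2996] 15.875
```

View pics/s4.png

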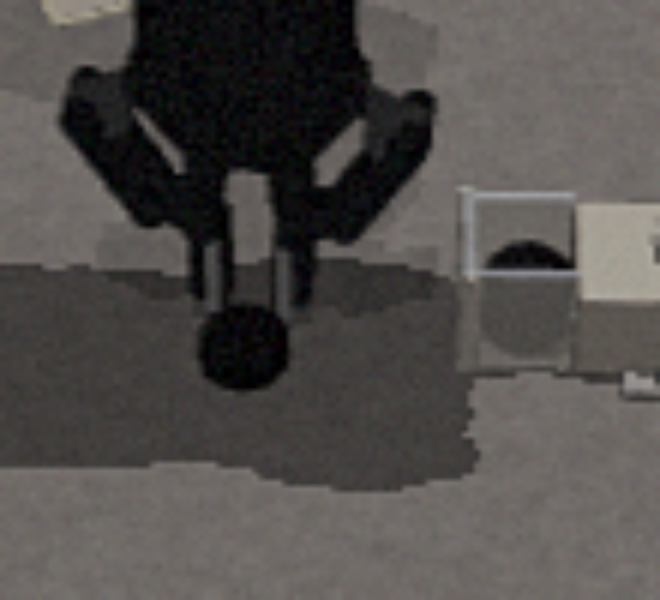

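The cap sits nested between the two fingertips. I'll keep pushing and check it partway.

```bash
python3 - <<'E'
from h import *
np.set_printoptions(precision=4,suppress=True)
p=np.load('plan.npy'); c=p[:2];d=p[2:4];m=np.array([.5045,-.228])
z=.0045
bot.move_linear([*(m-d*.060),z],speed=.05)
print(bot.read_position(),bot.read_ft_force(),bot.read_clock())
s=bot.camera('side'); cv2.imwrite('pics/s5.png',cv2.resize(s[270:400,230:350,::-1],None,fx=4.6,fy=4.6))
E
```

```text
[ 0.5146 -0.1688  0.0045] [ 0.4068  0.6868 -0.2928] 19.0917
```

View pics/s5.png

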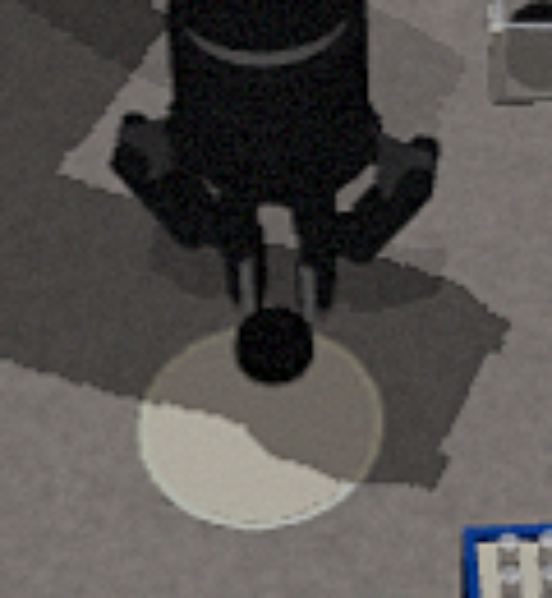

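```bash
python3 - <<'E'
from h import *
np.set_printoptions(precision=4,suppress=True)
p=np.load('plan.npy'); c=p[:2];d=p[2:4];m=np.array([.5045,-.228])
z=.0045
bot.move_linear([*(m-d*.025),z],speed=.025)
bot.wait(.3)
bot.move_linear([*(m-d*.075),z],speed=.05)
bot.move_linear([*(m-d*.075),.15],speed=.15)
bot.move_pose([.50,.10,.17],q_down(0))
for n in('top','side'):
    im=bot.camera(n); u,v=project(n,[[*m,.011]])[0]
    cc,st,_=cap_at((u,v),n,26); print(n,cc,np.linalg.norm(cc[:2]-m),st)
    cv2.imwrite(f'pics/{n}6.png',im[:,:,::-1])
print(bot.read_clock())
E
```

```text
top [ 0.5051 -0.2266  0.011 ] 0.0014862211026410745 [ 18  19  15  14 165]
side [ 0.5044 -0.2325  0.011 ] 0.004456698183334236 [ 18  20  17  18 243]
24.4583
```

View pics/top6.png

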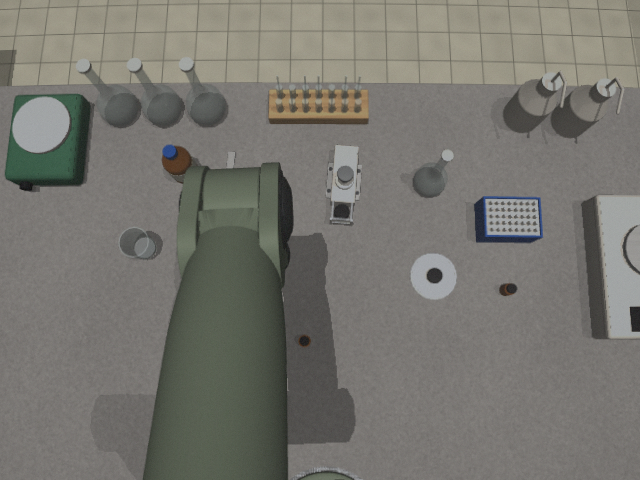

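View pics/side6.png

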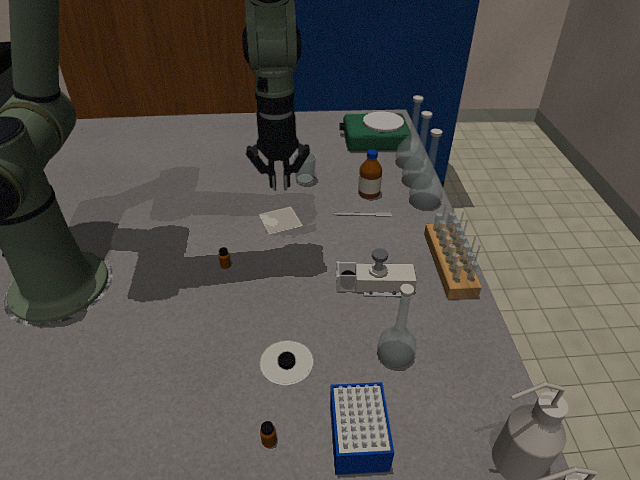

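The cap lies at the centre of the round marker, at (434,276) in the top view and (286,361) in the side view. The plunger is up and every bystander is where it started, so I'm handing the job in.

```bash
python3 - <<'E'
from cell import bot
bot.wait(.3); bot.close_job()
E
```

```text
the job is handed in; nothing more can be done
```

I pressed the feeder plunger once to its hard stop and let it up slowly, and one cap came out. I then pushed that cap along the bench, nested between the slightly open fingertips, onto the round white marker. The job is handed in; the clock read about 24.5 s of the allowed 67 s at the last check.

- **Cap position:** The last pictures put its centre about 1.5 mm (top camera) and 4.5 mm (side camera) from the marker's centre. The two cameras differ by about 6 mm in y, mostly calibration error and the side camera's view of the cap's side, and both are well inside the 36 mm limit. It looks flat in both views.
- **Feeder:** In the pictures the plunger is back up and black caps show in the magazine. I could not count the two remaining caps separately, but no second one came out.
- **Bystanders:** None appear moved compared with the first pictures, though I did not measure them. The arm hid most of the spatula in the last top view; the side view shows it unmoved.
- **Disagreement:** Over the plunger, the fingertips appeared about 3–4 mm off in x in the side view, so I shifted them 3 mm before pressing. The press then reached its stop normally, and no check failed.

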